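# Set the collimator in its V saddles under the keeper

### The arm

A 6-joint arm with a two-finger parallel gripper is mounted at the origin on the work surface. World frame = base frame: x ahead of the robot, y to its left, z up, the work surface at z = 0. Lengths are in mm, angles in degrees, forces in N, time in s.
With the tool pointing down it reaches from about 350 to 850 mm from the base axis. Payload 8.1 kg.
Tool frame: the origin (TCP) lies at the centre of the arm's flange, where the gripper is bolted on; the fingertips stand 173 mm ahead of it and the grasp point (between the pads) lies 155 mm ahead of it; z points along the fingers, y is the line along which they close (so a half turn about z gives the same grasp; the last joint's range is limited). The gripper opens to 85 mm and grips with 20 to 120 N. Pads are 22 mm wide; open, the fingers measure 114 mm over their backs; the gripper's body (76 mm by 85 mm) begins 54 mm behind the grasp point. The pads swing forward as they close: fully open they stand 13 mm farther back than shut.
Start: joints at [61.799, 7.471, 85.268, -0, 87.261, -4.893], TCP at [237.384, 551.05, 404.692] pointing down, gripper open.
Joint ranges: [-169.43, 169.43], [-51.17, 129.36], [1.28, 143.12], [-76.62, 256.62], [0, 156.53], [-152.29, 152.29]. Speed limits (degrees/s): [136.94, 136.94, 159.86, 180, 180, 180].

### API

Orientations are given as [roll, pitch, yaw] about the fixed x, y, z axes, in that order (R = Rz(yaw) Ry(pitch) Rx(roll)).
In Python, from bench import * gives the robot as it stands.
- The arm moves only by the shell command python3 -m jog 'ROWS' [FORCE]. ROWS is text: rows parted by semicolons, each of 7 numbers parted by spaces: the shift along the tool's x, y, z scaled (see below), then the turn, a rotation vector about the tool's x, y, z scaled (see below), then the closure, from -1 (fully open) to 1 (shut). In form: tx ty tz wx wy wz hand; .... A call has 1 to 5 rows; each row shifts and turns the commanded pose from where the row before left it, along the tool's axes as they then stand; what a row does not reach is not made up. The controller multiplies each number of a shift by 0.1 m and each number of a turn by 60 degrees. A row lasts 1/8 s, in which the tool goes at most 62.5 mm and 10.7 degrees, less where a joint would pass 70% of its speed; a pose out of reach is approached as far as the arm can. A call with a number of a shift or a turn outside -1 to 1 is refused whole. A call with a gripper value outside its range is refused whole. The fingers move at their own pace and stop on an object; FORCE is the grip in N (left out, the last holds). Time passes only in rows, so rows that do not move let the fingers close. It gives the time, the measured TCP pose, the force, the opening and the grip force at its end, in the units of the state.
- sense(): the state, without advancing time (a new reading comes with each control period).
- snapshot(name): name is "side" or "top"; returns a dict with "img" (400x640x3 uint8, red, green, blue), "fx", "fy", "cx", "cy" (pixels), "extrinsics" (4x4, takes a point from camera to world coordinates). Camera axes: x right, y down, z forward; pixel columns grow to the right and rows downward; lengths in mm; the calibration is good to about 2 mm. A picture is of the moment at which its call begins. There is no depth.
- hand_in(): hands the job in; it is judged then, once.
The state is a dict: "time": time; "joint_pos": joint angles; "qd": joint speeds; "joint_efforts": joint torques, N m; "tool_pos": TCP position; "tcp_rot": TCP orientation; "ft_force": force on the tool from outside, world axes, zero at the start; "wrist_torque": the same for the moment, N m; "finger_gap": finger opening in mm; "grip_force": force on a finger pad.
Only numpy, scipy, OpenCV 4.12 (cv2) and the standard library are available. Lean on these libraries where they do the work, as an engineer would, in place of code of your own. Each camera call takes 0.05 s, during which the arm holds its last target. There are 200 camera calls.

### The job

Turn the cradle's sprung keeper aside, lay the collimator tube level in the two V saddles with its fat round head in the wide saddle and its barrel in the narrow one, lamp house hanging clear outside, without dropping it; then turn the keeper back over the head until it drops into its low notch. Leave everything else on the bench where it stands.

Things in the scene. Friction and masses are not known exactly. Their poses are not given: they have to be found in the camera images.
- tube_mid (a point): middle of the loose collimator tube (190 mm long, 0.45-0.7 kg, balances about here), on its axis, 28 mm above its underside; it lies level in the fenced corner, its head pointing any of many ways. x axis along the tube to the head, z up. The bare round aluminium barrel here (40 mm diameter, x -50 to +35 mm) is the place to grip
- tube_head (a point): point on the tube's axis 70 mm from the middle, inside the fat round dark steel head with the front glass (56 mm diameter, 60 long, x +35 to +95 mm from the middle): this part belongs in the wide saddle
- tube_tail (a point): point on the tube's axis in the barrel, 35 mm from the middle towards the lamp house: this part belongs in the narrow saddle. The black lamp house at the tail end is square (56 x 56 mm, 45 long, x -95 to -50 mm)
- tube: the collimator tube; origin on its underside, 28 mm below its middle
- cradle: the cradle, fixed: grey base plate 225 x 100 mm, 14 mm high (origin under its centre, below the middle of a seated tube), with two upright V saddles 105 mm apart, 90 degree steel flanks. x axis from the narrow to the wide saddle, y across, z up. Between the saddles it is free down to 14 mm above the bench, 28 mm either side of the middle along x
- cradle_wide (a point): where the tube's axis runs through the wide saddle once the head lies in it: a point in the air 75 mm above the bench, 70 mm from the cradle's middle to +x. Saddle 16 mm thick along x, 84 mm across, cheeks 69 mm high. Axes as the cradle's
- cradle_narrow (a point): the same for the narrow saddle, which takes the barrel: 75 mm above the bench, 35 mm from the cradle's middle to -x. Saddle 14 mm thick, 68 mm across, cheeks 70 mm high. The lamp house hangs outside it with an 8 mm gap. Axes as the cradle's
- keeper (a joint): turn of the keeper, a sprung bell-crank on a post. 0 parked: finger along the cradle's +x, clear of the saddles, handle to its -y; 1.55 closed: finger to +y, just over a seated head, handle to +x. Grows anticlockwise from above. Starts at 0.62 to 1.0, in the tube's way. On the flats of its cam it stays where it is left; past 1.2 it drops by itself into the low notch at 1.55
- keeper_finger (a point): tip of the keeper's finger, at mid thickness; the finger is a steel bar reaching 64 mm from the post, 18 wide, 10 thick, 114 mm above the bench when parked. A quadrant cam under the handle carries the keeper: 0 to 0.22 rad parked height, 0.22 to 0.55 a ramp up (left there it slides back), 0.55 to 1.07 land 8 mm above parked, then a slope down into the low notch, 4 mm below parked from 1.46 on. A spring presses it down with about 6 N
- keeper_knob (a point): middle of the keeper's upright black knob (18 mm diameter, 46 mm high, reaching 19 mm above this point), at the end of the flat steel handle, 62 mm from the post, a right angle clockwise from the finger seen from above; 146 mm above the bench when parked. 4 to 9 N sideways turn it over the cam
- keeper_post (a point): the upright axis the keeper turns about, 146 mm above the bench; it stands beside the wide saddle, 55 mm from the tube's axis on the cradle's -y side. Its cap reaches 166 mm and is 22 mm across; its cam, on the side away from the saddles, spreads 31 mm from it and is 106 mm high
- fence: low fence of chrome picket rods, fixed, 67 mm high, two panels 370 mm long that meet at a right angle: one along its own y at x = -200 mm, one along its own x at y = -200 mm; origin on the bench at the middle of the corner it fences
- hood_mid (a point): black plastic lens hood, 70 mm diameter, 48 high, standing near the tube; the point is half-way up
- case_lid_mid (a point): translucent grey round lens case lid, 73 mm diameter, 16 high, near the tube; half-way up
- converter_a_mid (a point): satin steel teleconverter, 62 mm diameter, 34 high, near the tube; half-way up
- converter_b_mid (a point): taller satin steel teleconverter, 62 mm diameter, 50 high, near the tube; half-way up
- pancake_mid (a point): silver pancake lens, 63 mm diameter, 22 high, in the nook of the fence; half-way up
- camera_mid (a point): black camera body with a short lens, 132 mm wide, 66 deep, 97 high; half-way up
- cleaner_mid (a point): bottle of lens cleaner, 44 mm diameter, 115 high, standing between the cradle and the fence; half-way up

How it is judged:
By the outcome, as a careful person would: the job done as asked, in the order asked, and still so for the second after the job is handed in, with the robot touching nothing.
It also fails if it takes over 64 s, if anything falls off the work surface, if the arm or the gripper's body presses on something with over 40 N, if the wrist force passes 120 N, or if a joint passes its speed limit or range.

## Working session

There is one attempt and no reset: what is moved stays moved. The work goes in short steps, Python scripts to look and compute and a shell command to move; the robot and the scene stay as the last step left them, time stands still between calls to the robot, and variables do not carry over. Pictures are saved under pics/ and viewed, at most 10 in all, crops included, and the job is handed in when it is done.

```bash
mkdir -p pics; cat > h.py <<'E'
from bench import *
import numpy as np, cv2
from scipy.spatial.transform import Rotation as R
def shot(name,fn):
    s=snapshot(name); cv2.imwrite(fn,s["img"][:,:,::-1]); np.savez(fn[:-4]+'.npz',**s); return s
def ray(s,u,v,z):
    E=np.array(s["extrinsics"]); d=E[:3,:3]@np.array([(u-s["cx"])/s["fx"],(v-s["cy"])/s["fy"],1]); o=E[:3,3]
    return o+d*(z-o[2])/d[2]
def proj(s,p):
    E=np.array(s["extrinsics"]); c=E[:3,:3].T@(np.array(p)-E[:3,3]); return c[0]/c[2]*s["fx"]+s["cx"],c[1]/c[2]*s["fy"]+s["cy"]
E
python3 - <<'E'
from h import *
for n in("top","side"):
    s=shot(n,f"pics/{n}0.png"); print(s["fx"],s["fy"],s["cx"],s["cy"],np.round(s["extrinsics"],3).tolist())
    cv2.imwrite(f"pics/{n}0b.png",cv2.resize(s["img"][:,:,::-1],(800,500),interpolation=cv2.INTER_CUBIC))
print(sense())
E
```

```text
402.3169806352375 402.3169806352375 320.91726238950014 202.0679679834386 [[-0.017, -0.985, 0.171, 390.658], [-1.0, 0.02, 0.018, 56.587], [-0.021, -0.171, -0.985, 1219.929], [0.0, 0.0, 0.0, 1.0]]
488.82593355881687 488.82593355881687 318.08101858241275 198.72798941896156 [[0.975, -0.121, 0.187, 336.338], [-0.222, -0.61, 0.76, -942.364], [0.022, -0.783, -0.622, 940.878], [0.0, 0.0, 0.0, 1.0]]
{'time': 0.1, 'joint_pos': array([ 6.17982946e+01,  7.50811976e+00,  8.53233626e+01,  8.48598109e-04,
        8.72635457e+01, -4.89076557e+00]), 'qd': array([-0.01995881, -0.0420042 , -0.1607133 , -0.05025395, -0.03287921,
       -0.03430555]), 'joint_efforts': array([ 1.46861104e-03, -5.70957685e+01, -5.01940119e+01, -1.34142824e-04,
        8.28338263e-03,  7.37718051e-05]), 'tool_pos': array([237.28421994, 550.8496986 , 403.77376211]), 'tcp_rot': array([-1.79905390e+02, -8.94621659e-03,  1.56689012e+02]), 'ft_force': array([0.91164511, 0.51076063, 0.09105542]), 'wrist_torque': array([-0.02490194,  0.01270364, -0.02871174]), 'grip_force': 0.0, 'finger_gap': 85.58243782492512}
```

View pics/top0b.png

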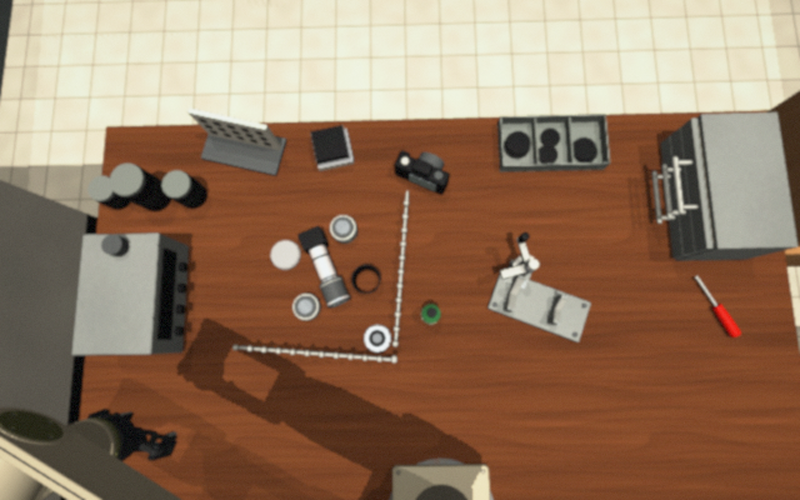

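View pics/side0b.png

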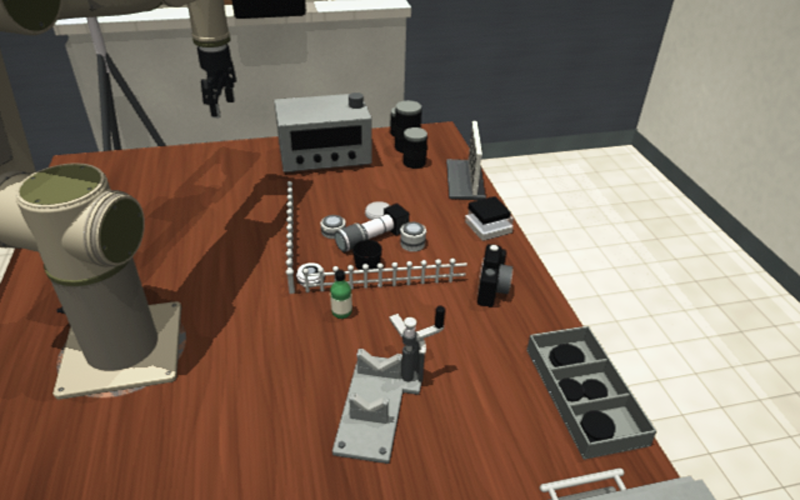

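Top (800x500): the tube's head is at about (335,290) and its lamp house at (313,240). The cradle is at (540,305), with the keeper post at (533,264) and the knob at (523,240). Next come enlarged crops.

```bash
python3 - <<'E'
import cv2,numpy as np
t=cv2.imread("pics/top0.png"); s=cv2.imread("pics/side0.png")
def crop(im,x,y,w,h,k):
    c=cv2.resize(im[y:y+h,x:x+w],None,fx=k,fy=k,interpolation=cv2.INTER_CUBIC)
    for i in range(0,w,10):
        cv2.line(c,(i*k,0),(i*k,6 if i%50 else 14),(0,255,255),1)
        if i%20==0: cv2.putText(c,str(x+i),(i*k,24),0,.35,(0,255,255),1)
    for j in range(0,h,10):
        cv2.line(c,(0,j*k),(6,j*k),(0,255,255),1)
        if j%20==0: cv2.putText(c,str(y+j),(8,j*k+4),0,.35,(0,255,255),1)
    return c
a=crop(t,210,160,100,100,4);b=crop(t,385,180,100,100,4)
cv2.imwrite("pics/c1.png",np.hstack([a,b]))
a=crop(s,250,150,100,75,4);b=crop(s,260,240,100,140,4)
b2=np.zeros((560,400,3),np.uint8);b2[:300]=a
cv2.imwrite("pics/c2.png",np.hstack([b2,b]))
E
```

```text
(no output)
```

View pics/c1.png

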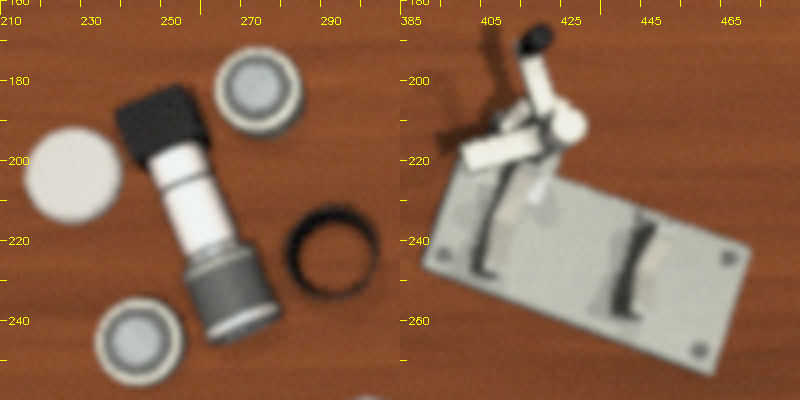

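View pics/c2.png

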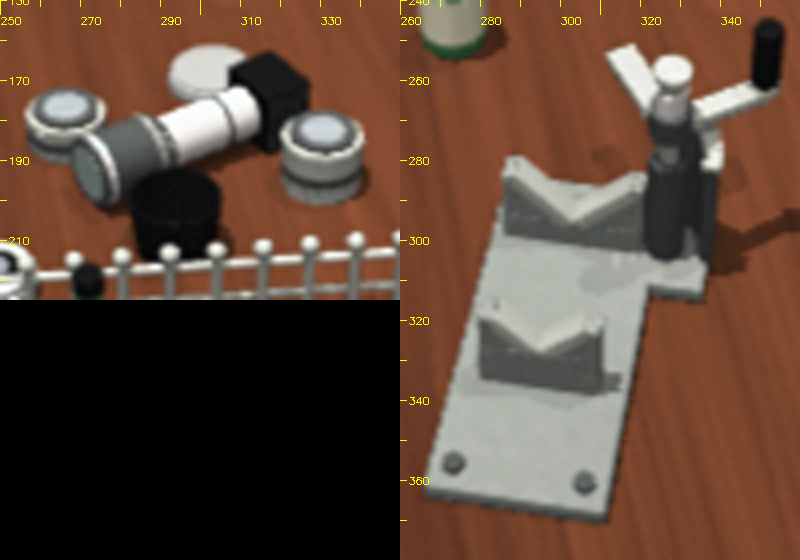

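The top crop shows the tube barrel from (254,199) to (263,222). The base plate corners are at (390.5,246), (472.5,242) and (463,273.7). The post cap is at (427.2,211.5), the knob top at (420,189) and the finger tip at (401,219.5). In the side crop the knob top is at (351.5,246), the knob bottom at (350.5,260) and the cap at (327.5,257).

```bash
python3 - <<'E'
from h import *
t=dict(np.load("pics/top0.npz")); s=dict(np.load("pics/side0.npz"))
P=lambda n,S,u,v,z: print(n,np.round(ray(S,u,v,z),1))
bl=ray(t,390.5,246,14);rt=ray(t,472.5,242,14);rb=ray(t,463,273.7,14)
print("plate",np.linalg.norm(bl-rb),np.linalg.norm(rt-rb),"c",(bl+rt)/2, "yaw",np.degrees(np.arctan2(*(bl-rb)[[1,0]])))
slb=ray(s,267,362.5,14); srb=ray(s,310.5,370,14);print("side corners",slb,srb, "top rb rt",rb,rt)
P("cap",t,427.2,211.5,170);P("knobtop",t,420,189,173);P("tip",t,401.5,219.3,127)
P("capS",s,327.5,256,170);P("knobtopS",s,352,246,173)
for n,u,v in(("lampjunc",254.4,198.75),("headjunc",263.25,222.5)):P(n,t,u,v,28)
# side barrel: lamp junction & head junction mid
for n,u,v in(("lampS",250+247/4,150+115/4),("headS",250+160/4,150+140/4)):P(n,s,u,v,28)
for n,u,v,z in(("hood",293,223,48),("convA",244.7,245,34),("convB",274.3,181.5,50),("lid",228,203.5,16)):P(n,t,u,v,z)
P("cleaner",t,345,251,115)
P("fence",t,318,286,60);P("fence_up",t,326,155,60);P("fence_l",t,190,278,60)
E
```

```text
plate 224.48757461724992 98.50923763051522 c [ 467.19517363 -247.5621288    14.        ] yaw 67.85404629518239
side corners [ 383.32737252 -336.85880363   14.        ] [ 470.57549603 -373.71781832   14.        ] top rb rt [ 378.85978878 -333.97860101   14.        ] [ 470.90609297 -369.07201612   14.        ]
cap [ 542.4 -202.5  170. ]
knobtop [ 602.4 -186.6  173. ]
tip [ 528.6 -142.2  127. ]
capS [ 543.8 -202.3  170. ]
knobtopS [ 604.7 -185.5  173. ]
lampjunc [612.2 279.4  28. ]
headjunc [539.5 252.   28. ]
lampS [614.2 276.9  28. ]
headS [540.9 257.8  28. ]
hood [533.8 161.1  48. ]
convA [473.  305.4  34. ]
convB [659.3 216.3  50. ]
lid [601.4 362.3  16. ]
cleaner [446.1  13.5 115. ]
fence [351.9  90.2  60. ]
fence_up [734.7  60.3  60. ]
fence_l [380.1 455.2  60. ]
```

```bash
cat > plan.py <<'E'
from h import *
def plan(wps, step=55, start=None):
    """wps: (x,y,z,yaw,hand); prints tool-axis rows, tool pointing down"""
    st=sense(); p=np.array(st["tool_pos"]) if start is None else np.array(start[:3]); yaw=st["tcp_rot"][2] if start is None else start[3]
    rows=[]
    for x,y,z,w,hd in wps:
        g=np.array([x,y,z]); dy=(w-yaw+180)%360-180
        n=max(1,int(np.ceil(max(np.linalg.norm(g-p)/step,abs(dy)/10))))
        for k in range(n):
            M=R.from_euler("xyz",[180,0,yaw],degrees=True).as_matrix()
            d=M.T@((g-p)/(n-k))/100; d=np.round(d,3); tw=np.round(-((w-yaw+180)%360-180)/(n-k)/60,3)
            rows.append(f"{d[0]:g} {d[1]:g} {d[2]:g} 0 0 {tw:g} {hd:g}")
            p=p+M@d*100; yaw-=tw*60
    for i in range(0,len(rows),5): print("; ".join(rows[i:i+5]))
E
python3 - <<'E'
from plan import *
plan([(602,-186,400,180,-1),(602,-186,345,180,-1)])
E
```

```text
-0.418 -0.355 0.003 0 0 -0.026 -1; -0.408 -0.366 0.002 0 0 -0.026 -1; -0.398 -0.377 0.003 0 0 -0.026 -1; -0.387 -0.388 0.002 0 0 -0.026 -1; -0.377 -0.398 0.003 0 0 -0.026 -1
-0.366 -0.408 0.002 0 0 -0.026 -1; -0.354 -0.418 0.003 0 0 -0.026 -1; -0.343 -0.428 0.002 0 0 -0.026 -1; -0.331 -0.437 0.003 0 0 -0.026 -1; -0.319 -0.446 0.002 0 0 -0.026 -1
-0.307 -0.454 0.003 0 0 -0.026 -1; -0.294 -0.462 0.002 0 0 -0.026 -1; -0.282 -0.47 0.003 0 0 -0.026 -1; -0.268 -0.478 0.002 0 0 -0.025 -1; -0.256 -0.484 0.003 0 0 -0.026 -1
-0 -0 0.55 0 0 0 -1
```

```bash
python3 -m jog '-0.42 -0.355 0 0 0 -0.026 -1; -0.41 -0.365 0 0 0 -0.026 -1; -0.4 -0.375 0 0 0 -0.026 -1; -0.385 -0.39 0 0 0 -0.026 -1; -0.375 -0.4 0 0 0 -0.026 -1'
python3 -m jog '-0.365 -0.41 0 0 0 -0.026 -1; -0.355 -0.42 0 0 0 -0.026 -1; -0.34 -0.43 0 0 0 -0.026 -1; -0.33 -0.435 0 0 0 -0.026 -1; -0.32 -0.445 0 0 0 -0.026 -1'
python3 -m jog '-0.305 -0.455 0 0 0 -0.026 -1; -0.295 -0.46 0 0 0 -0.026 -1; -0.28 -0.47 0 0 0 -0.026 -1; -0.27 -0.48 0 0 0 -0.025 -1; -0.255 -0.485 0 0 0 -0.026 -1'
python3 -m jog '0 0 0 0 0 0 -1; 0 0 0 0 0 0 -1'
```

```text
time: 0.72
tool_pos: [359.5, 303.6, 404.3]
tcp_rot: [-180.0, -0.0, 164.6]
ft_force: [0.2, 0.4, 0.5]
finger_gap: 85.3
grip_force: 0.0
time: 1.35
tool_pos: [480.7, 57.6, 404.4]
tcp_rot: [180.0, -0.0, 172.3]
ft_force: [0.4, 0.3, -0.2]
finger_gap: 85.4
grip_force: 0.0
time: 1.98
tool_pos: [602.1, -188.1, 404.1]
tcp_rot: [180.0, -0.0, -179.9]
ft_force: [0.5, 0.0, 0.7]
finger_gap: 85.4
grip_force: 0.0
time: 2.22
tool_pos: [601.5, -186.2, 403.8]
tcp_rot: [179.9, -0.1, 180.0]
ft_force: [0.0, 0.7, 0.3]
finger_gap: 85.5
grip_force: 0.0
```

```bash
python3 -m jog '0 0 0.45 0 0 0 -1; 0 0 0.45 0 0 0 -1; 0 0 0 0 0 0 -0.2; 0 0 0 0 0 0 0.3; 0 0 0 0 0 0 0.4' 20
python3 -m jog '0 0 0 0 0 0 0.4; 0 0 0 0 0 0 0.4'
python3 - <<'E'
from h import *
a=shot("side","pics/s1.png")["img"];b=shot("top","pics/t1.png")["img"]
c=np.hstack([cv2.resize(a[190:310,270:390],(400,400),interpolation=2),cv2.resize(b[150:250,375:475],(400,400),interpolation=2)])
cv2.imwrite("pics/k1.png",c[:,:,::-1])
E
```

```text
time: 2.85
tool_pos: [602.6, -186.3, 318.0]
tcp_rot: [-179.9, 0.3, -179.9]
ft_force: [0.2, -0.8, -0.1]
finger_gap: 32.1
grip_force: 0.0
time: 3.1
tool_pos: [601.9, -186.5, 315.7]
tcp_rot: [-180.0, 0.1, -180.0]
ft_force: [-1.0, 0.1, -0.2]
finger_gap: 25.5
grip_force: 0.0
```

View pics/k1.png

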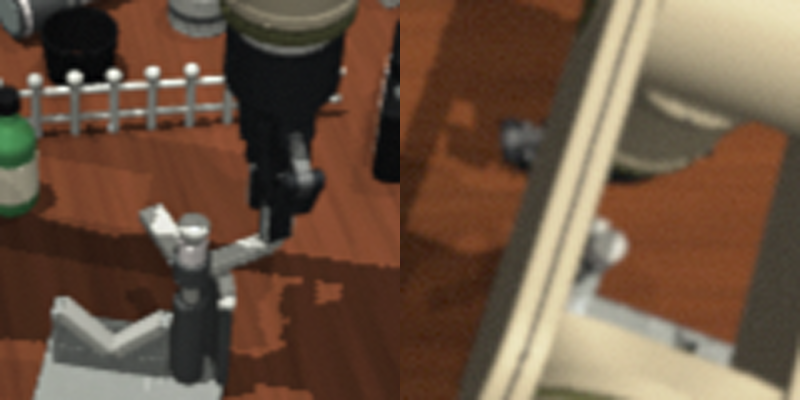

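The knob sits between the two fingers, so I'll drag it clockwise along its arc to parked.

```bash
python3 -m jog '-0.02 -0.1 0 0 0 0 0.4; 0 -0.1 0 0 0 0 0.4; 0.01 -0.1 0 0 0 0 0.4; 0.02 -0.07 0.03 0 0 0 0.4; 0.025 -0.06 0.03 0 0 0 0.4'
python3 -m jog '0 0 0 0 0 0 0.4; 0 0 0 0 0 0 0.4'
```

```text
time: 3.82
tool_pos: [598.4, -229.4, 309.1]
tcp_rot: [179.9, 0.1, -180.0]
ft_force: [4.2, 17.4, 11.5]
finger_gap: 25.3
grip_force: 8.7
time: 4.08
tool_pos: [598.4, -229.0, 308.9]
tcp_rot: [179.9, 0.1, -180.0]
ft_force: [0.9, 5.4, 2.8]
finger_gap: 25.5
grip_force: 2.8
```

```bash
python3 -m jog '0 0.03 0 0 0 0 -0.5; 0 0 0 0 0 0 -1; 0 0 0 0 0 0 -1; 0 0 -0.5 0 0 0 -1; 0 0 -0.5 0 0 0 -1'
cat > ov.py <<'E'
from h import *
def lines(s,img,o,yaw,col,z0=28,k=4,off=(0,0)):
    M=R.from_euler("z",yaw,degrees=True).as_matrix(); o=np.array([*o,z0])
    q=lambda l:np.int32([(np.array(proj(s,o+M@np.array(p)))-off)*k for p in l])
    a=np.linspace(0,2*np.pi,24)
    for x,r in((35,28),(95,28),(35,20),(-50,20)): cv2.polylines(img,[q([(x,r*np.cos(t),r*np.sin(t)) for t in a])],True,col,1)
    for x in(-95,-50): cv2.polylines(img,[q([(x,28,28),(x,-28,28),(x,-28,-28),(x,28,-28)])],True,col,1)
def pic(cands,fn,tn="pics/top0",sn="pics/side0",z0=28,w=((210,160),(250,140))):
    out=[]
    for n,off in zip((tn,sn),w):
        s=dict(np.load(n+".npz")); im=s["img"][off[1]:off[1]+100,off[0]:off[0]+100,::-1]
        c=cv2.resize(im,(400,400),interpolation=cv2.INTER_CUBIC)
        for (x,y,w_),col in zip(cands,((0,255,0),(0,0,255))): lines(s,c,(x,y),w_,col,z0,4,off)
        out.append(c)
    cv2.imwrite(fn,np.hstack(out))
E
python3 -c "
from ov import *
pic([(565.5,261.6,200.8)],'pics/o1.png')"
```

```text
time: 4.7
tool_pos: [597.8, -226.4, 408.9]
tcp_rot: [180.0, -0.1, -180.0]
ft_force: [0.2, 0.6, 0.9]
finger_gap: 85.4
grip_force: 0.0
```

View pics/o1.png

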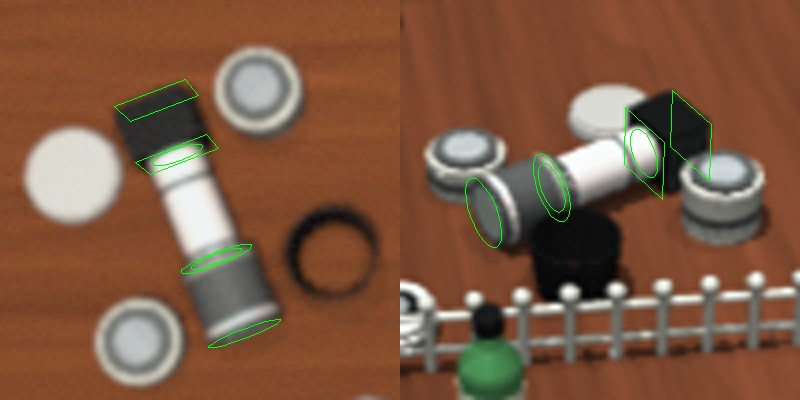

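```bash
python3 -c "
from plan import *
plan([(565.5,261.6,400,200.8,-1),(565.5,261.6,180,200.8,-1)])"
```

```text
0.036 0.542 0.01 0 0 -0.038 -1; 0.014 0.543 0.01 0 0 -0.039 -1; -0.008 0.543 0.01 0 0 -0.038 -1; -0.03 0.543 0.01 0 0 -0.039 -1; -0.052 0.541 0.01 0 0 -0.038 -1
-0.073 0.539 0.01 0 0 -0.039 -1; -0.095 0.535 0.01 0 0 -0.038 -1; -0.116 0.531 0.009 0 0 -0.039 -1; -0.139 0.526 0.01 0 0 -0.038 -1; 0 -0 0.55 0 0 -0 -1
0 -0 0.55 0 0 -0 -1; 0 -0 0.55 0 0 -0 -1; 0 -0 0.55 0 0 -0 -1
```

```bash
python3 -m jog '0.035 0.54 0.01 0 0 -0.038 -1; 0.015 0.54 0.01 0 0 -0.039 -1; -0.01 0.545 0.01 0 0 -0.038 -1; -0.03 0.545 0.01 0 0 -0.039 -1; -0.05 0.54 0.01 0 0 -0.038 -1'
python3 -m jog '-0.075 0.54 0.01 0 0 -0.039 -1; -0.095 0.535 0.01 0 0 -0.038 -1; -0.115 0.53 0.01 0 0 -0.039 -1; -0.14 0.525 0.01 0 0 -0.038 -1; 0 0 0.5 0 0 0 -1'
python3 -m jog '0 0 0.5 0 0 0 -1; 0 0 0 0 0 0 -1; 0 0 0 0 0 0 -1'
python3 -c "
from h import *
s=shot('side','pics/s2.png')
from ov import *
st=sense();print(st['tool_pos'],st['tcp_rot'])
s=shot('top','pics/t2.png')
print('knob parked', None)
b=s['img'];d=np.load('pics/s2.npz')['img']
c=np.hstack([cv2.resize(d[100:200,250:350],(400,400),interpolation=2),cv2.resize(d[220:320,275:375],(400,400),interpolation=2)])
cv2.imwrite('pics/k2.png',c[:,:,::-1])"
```

```text
time: 5.32
tool_pos: [579.8, 46.0, 403.8]
tcp_rot: [-180.0, 0.0, -168.4]
ft_force: [0.3, -0.4, 0.3]
finger_gap: 85.5
grip_force: 0.0
time: 5.95
tool_pos: [566.8, 265.8, 354.3]
tcp_rot: [180.0, 0.6, -158.9]
ft_force: [1.0, -1.3, -0.1]
finger_gap: 85.3
grip_force: 0.0
time: 6.32
tool_pos: [566.7, 261.4, 301.7]
tcp_rot: [-180.0, 0.1, -159.2]
ft_force: [0.3, 0.3, 0.7]
finger_gap: 85.6
grip_force: 0.0
[567.1146355  261.57920876 302.82899534] [-179.99418146    0.23621861 -159.23221256]
knob parked None
```

View pics/k2.png

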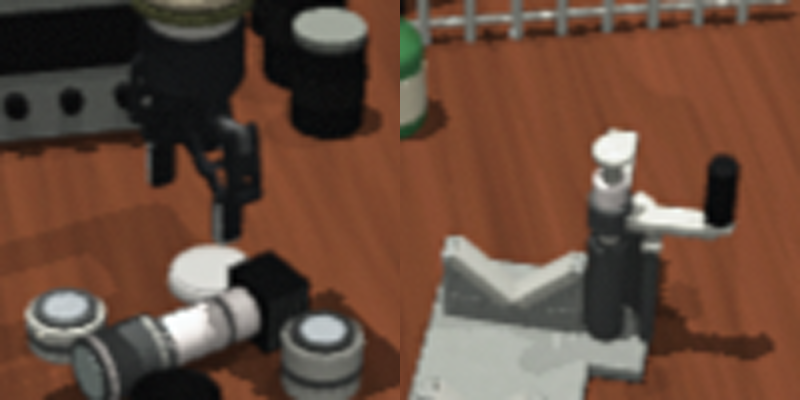

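The keeper is parked clear of the saddles, and the fingers straddle the barrel. I'll descend and grip.

```bash
python3 -m jog '0 0 0.5 0 0 0 -1; 0 0 0.5 0 0 0 -1; 0 0 0.21 0 0 0 -1; 0 0 0 0 0 0 -1; 0 0 0 0 0 0 -1' 70
python3 -m jog '0 0 0 0 0 0 -0.5; 0 0 0 0 0 0 0; 0 0 0 0 0 0 1; 0 0 0 0 0 0 1; 0 0 0 0 0 0 1'
python3 -m jog '0 0 0 0 0 0 1; 0 0 0 0 0 0 1'
```

```text
time: 7.05
tool_pos: [567.5, 262.0, 181.7]
tcp_rot: [-180.0, 0.2, -159.2]
ft_force: [0.3, 0.5, 0.1]
finger_gap: 85.4
grip_force: 0.0
time: 7.68
tool_pos: [566.5, 262.1, 180.3]
tcp_rot: [180.0, 0.1, -159.2]
ft_force: [-1.2, 1.7, 6.3]
finger_gap: 38.6
grip_force: 69.5
time: 7.92
tool_pos: [566.5, 262.1, 180.3]
tcp_rot: [180.0, 0.1, -159.2]
ft_force: [-2.7, 1.1, 8.2]
finger_gap: 38.0
grip_force: 69.5
```

```bash
python3 -m jog '0 0 -0.1 0 0 0 1; 0 0 -0.3 0 0 0 1; 0 0 -0.4 0 0 0 1; 0 0 -0.5 0 0 0 1; 0 0 -0.5 0 0 0 1'
python3 -m jog '0 0 -0.4 0 0 0 1; 0 0 0 0 0 0 1; 0 0 0 0 0 0 1'
python3 -c "
from plan import *
s=sense();print(s['wrist_torque'])
from ov import *
shot('top','pics/t3.png');shot('side','pics/s3.png')
p=s['tool_pos'];z0=p[2]-180.3+28;print(z0)
t=np.load('pics/t3.npz');q=[np.array(proj(np.load(f'pics/{n}3.npz'),[p[0],p[1],z0])).astype(int)-50 for n in 'ts']
pic([(p[0],p[1],s['tcp_rot'][2])],'pics/o3.png','pics/t3','pics/s3',z0,q)
plan([(466.5,-248,400,68.5,1)],step=45)"
```

```text
time: 8.55
tool_pos: [565.4, 261.1, 359.2]
tcp_rot: [-180.0, -0.1, -159.2]
ft_force: [0.0, 0.5, -5.8]
finger_gap: 38.3
grip_force: 70.9
time: 8.93
tool_pos: [565.5, 261.2, 396.2]
tcp_rot: [-180.0, -0.2, -159.2]
ft_force: [-0.6, -0.1, -6.9]
finger_gap: 38.3
grip_force: 71.2
[0.05642551 0.05899322 0.03076417]
243.8870488519426
0.195 -0.315 -0.004 0 0 0.157 1; 0.141 -0.343 -0.004 0 0 0.158 1; 0.082 -0.361 -0.003 0 0 0.157 1; 0.022 -0.37 -0.004 0 0 0.158 1; -0.039 -0.368 -0.003 0 0 0.157 1
-0.099 -0.357 -0.004 0 0 0.158 1; -0.156 -0.336 -0.003 0 0 0.157 1; -0.209 -0.306 -0.004 0 0 0.158 1; -0.256 -0.267 -0.003 0 0 0.157 1; -0.297 -0.222 -0.004 0 0 0.158 1
-0.329 -0.17 -0.003 0 0 0.157 1; -0.353 -0.114 -0.004 0 0 0.158 1; -0.366 -0.054 -0.003 0 0 0.157 1; -0.371 0.007 -0.004 0 0 0.158 1
```

View pics/o3.png

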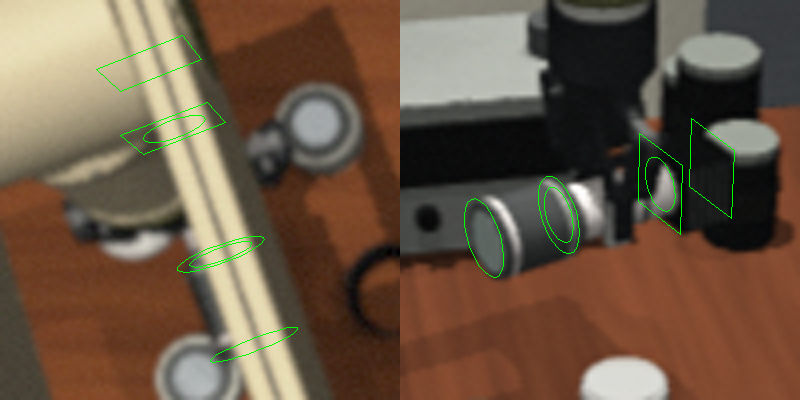

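Side view: the tube hangs level and matches the model outline to within about 1–2 mm. Next I carry it over the cradle.

```bash
python3 -m jog '0.195 -0.315 0 0 0 0.157 1; 0.14 -0.345 0 0 0 0.158 1; 0.08 -0.36 0 0 0 0.157 1; 0.02 -0.37 0 0 0 0.158 1; -0.04 -0.37 0 0 0 0.157 1'
python3 -m jog '-0.1 -0.355 0 0 0 0.158 1; -0.155 -0.335 0 0 0 0.157 1; -0.21 -0.305 0 0 0 0.158 1; -0.255 -0.265 0 0 0 0.157 1; -0.295 -0.22 0 0 0 0.158 1'
python3 -m jog '-0.33 -0.17 0 0 0 0.157 1; -0.355 -0.115 0 0 0 0.158 1; -0.365 -0.055 0 0 0 0.157 1; -0.37 0.005 0 0 0 0.158 1; 0 0 0 0 0 0 1'
python3 -m jog '0 0 0 0 0 0 1'
python3 -c "
from h import *
s=shot('side','pics/s4.png');c=s['img'][160:385,230:410]
b=np.load('pics/top0.npz')['img']
a=np.load('pics/s2.npz')
cv2.imwrite('pics/k4.png',cv2.resize(c[:,:,::-1],(480,600),interpolation=2))
print(sense()['wrist_torque'])"
```

```text
time: 9.65
tool_pos: [530.5, 78.2, 396.2]
tcp_rot: [-179.9, -0.2, 153.3]
ft_force: [1.0, 0.2, -5.1]
finger_gap: 38.0
grip_force: 71.4
time: 10.28
tool_pos: [495.7, -102.8, 396.3]
tcp_rot: [-179.8, -0.1, 106.0]
ft_force: [-0.3, -0.4, -5.9]
finger_gap: 38.2
grip_force: 71.4
time: 10.9
tool_pos: [466.9, -249.3, 396.3]
tcp_rot: [-179.8, 0.0, 68.2]
ft_force: [-0.2, 0.7, -5.1]
finger_gap: 38.3
grip_force: 71.3
time: 11.02
tool_pos: [467.7, -247.0, 396.9]
tcp_rot: [-179.8, -0.1, 68.5]
ft_force: [0.1, -0.0, -5.6]
finger_gap: 38.5
grip_force: 71.3
[ 0.05494159 -0.01224826 -0.00188245]
```

View pics/k4.png

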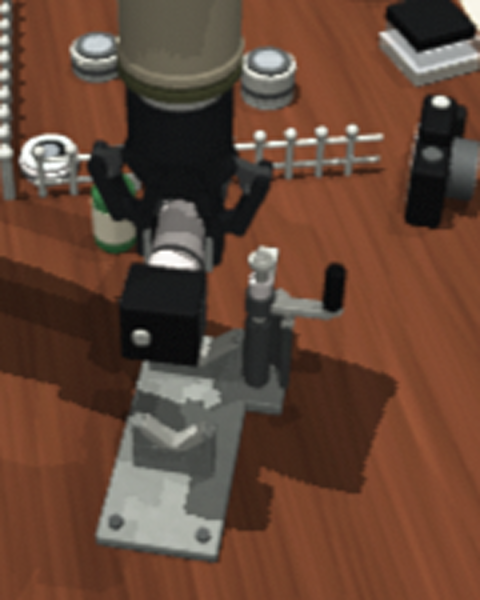

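```bash
python3 -c "
from h import *
from scipy.optimize import least_squares
t=dict(np.load('pics/top0.npz'));s=dict(np.load('pics/side0.npz'))
ob=[(s,(-42,0,46.7),(295,328)),(s,(62,0,35.4),(302.5,295.5)),(s,(-42,34,70),(280,319.5)),(s,(-42,-34,70),(310.5,321)),(s,(62,42,69),(286,281.5)),
(s,(-112.5,50,14),(267,362.5)),(s,(-112.5,-50,14),(310.5,369.8)),
(t,(112.5,50,14),(390.5,246)),(t,(-112.5,-50,14),(472.5,242)),(t,(-112.5,50,14),(463,273.7)),(t,(70,-55,166),(427.2,211.5))]
def f(v,w=1):
    M=R.from_euler('z',v[2],degrees=True).as_matrix()
    return np.array([np.subtract(proj(S,M@np.array(p)+[v[0],v[1],0]),q) for S,p,q in ob]).ravel()
for sel in (ob,ob[:7],ob[7:]):
    ob=sel; r=least_squares(f,[467,-248,68.5],loss='soft_l1');print(r.x.round(2));print(f(r.x).reshape(-1,2).round(1).tolist())
"
```

```text
[ 468.68 -247.61   68.32]
[[-0.3, 0.4], [0.5, 0.1], [-0.8, 0.1], [-0.5, 3.0], [-0.5, 2.3], [-1.5, -1.1], [1.1, -1.3], [-0.5, -0.1], [0.5, -0.9], [-0.1, -0.6], [-0.3, -1.0]]
[ 469.43 -247.03   68.67]
[[0.1, 0.2], [0.6, -0.1], [-0.4, -0.1], [-0.1, 2.7], [-0.4, 2.1], [-0.9, -1.2], [1.7, -1.7]]
[ 466.84 -247.89   68.06]
[[-0.4, 0.3], [0.6, -0.1], [-0.1, 0.2], [-0.0, -0.4]]
```

```bash
python3 -m jog '0 0.01 0.4 0 0 0 1; 0 0 0.45 0 0 0 1; 0 0 0.4 0 0 0 1; 0 0 0.2 0 0 0 1; 0 0 0 0 0 0 1'
python3 -m jog '0 0 0 0 0 0 1'
python3 -m jog '0 0 0.04 0 0 0 1; 0 0 0.03 0 0 0 1; 0 0 0 0 0 0 1; 0 0 0 0 0 0 1'
```

```text
time: 11.7
tool_pos: [468.2, -246.0, 251.2]
tcp_rot: [-179.7, -0.1, 68.6]
ft_force: [0.3, -0.0, -5.7]
finger_gap: 38.4
grip_force: 71.3
time: 11.82
tool_pos: [469.6, -247.4, 254.8]
tcp_rot: [179.9, 0.0, 68.6]
ft_force: [1.1, -0.1, -5.7]
finger_gap: 38.4
grip_force: 71.3
time: 12.32
tool_pos: [468.9, -247.8, 246.8]
tcp_rot: [180.0, 0.0, 68.5]
ft_force: [0.9, 0.1, -6.3]
finger_gap: 38.3
grip_force: 71.3
```

```bash
python3 -m jog '0 0 0.05 0 0 0 1; 0 0 0.05 0 0 0 1; 0 0 0 0 0 0 1; 0 0 0 0 0 0 1'
python3 -m jog '0 0 0.03 0 0 0 1; 0 0 0 0 0 0 1; 0 0 0 0 0 0 1'
python3 -m jog '0 0 0.03 0 0 0 1; 0 0 0 0 0 0 1; 0 0 0 0 0 0 1'
```

```text
time: 12.82
tool_pos: [468.9, -247.7, 236.6]
tcp_rot: [-180.0, -0.0, 68.5]
ft_force: [1.1, -0.3, -4.7]
finger_gap: 37.8
grip_force: 71.3
time: 13.2
tool_pos: [468.9, -247.7, 233.7]
tcp_rot: [180.0, -0.0, 68.5]
ft_force: [0.0, -0.0, -5.8]
finger_gap: 38.2
grip_force: 71.3
time: 13.58
tool_pos: [468.9, -247.7, 230.6]
tcp_rot: [-180.0, -0.0, 68.5]
ft_force: [-0.4, 0.8, -5.7]
finger_gap: 38.4
grip_force: 71.3
```

```bash
python3 -m jog '0 0 0.02 0 0 0 1; 0 0 0 0 0 0 1; 0 0 0 0 0 0 1'
python3 -m jog '0 0 0.01 0 0 0 1; 0 0 0 0 0 0 1; 0 0 0 0 0 0 1'; python3 -c "
from h import *;print(sense()['wrist_torque'])"
```

```text
time: 13.95
tool_pos: [469.1, -247.7, 229.4]
tcp_rot: [180.0, -0.0, 68.5]
ft_force: [-3.6, 4.5, 4.5]
finger_gap: 38.1
grip_force: 72.5
time: 14.32
tool_pos: [469.2, -247.6, 229.0]
tcp_rot: [180.0, -0.0, 68.5]
ft_force: [-5.7, 6.6, 11.1]
finger_gap: 38.2
grip_force: 73.1
[ 0.63702154  0.99301686 -0.24235588]
```

```bash
python3 -m jog '0 -0.015 0 0 0 0.005 1; 0 0 0 0 0 0 1; 0 0 0 0 0 0 1'; python3 -c "
from h import *;s=sense();M=R.from_euler('z',68.5,degrees=True).as_matrix().T;print(M@s['ft_force'],M@s['wrist_torque'])"
python3 -m jog '0 0 0.015 0 0 0 1; 0 0 0 0 0 0 1; 0 0 0 0 0 0 1'; python3 -c "
from h import *;s=sense();M=R.from_euler('z',68.5,degrees=True).as_matrix().T;print(M@s['ft_force'],M@s['wrist_torque'])"
```

```text
time: 14.7
tool_pos: [467.8, -247.5, 228.5]
tcp_rot: [179.9, 0.0, 68.2]
ft_force: [-2.5, 2.6, 6.2]
finger_gap: 38.7
grip_force: 72.2
[1.47759808 3.24298196 6.18904556] [ 0.39427984 -0.07627923 -0.22118052]
time: 15.08
tool_pos: [468.1, -247.5, 228.2]
tcp_rot: [179.9, 0.0, 68.2]
ft_force: [-7.2, 6.2, 17.2]
finger_gap: 38.0
grip_force: 73.5
[ 3.11004665  8.9441191  17.21077756] [ 1.27619337 -0.27601005 -0.52886128]
```

```bash
python3 -m jog '0 -0.01 0 0 0 0.012 1; 0 0 0 0 0 0 1; 0 0 0 0 0 0 1'; python3 -c "
from h import *;s=sense();M=R.from_euler('z',68.5,degrees=True).as_matrix().T;print(M@s['ft_force'],M@s['wrist_torque'])"
python3 -m jog '0 0 0.005 0 0 0 1; 0 0 0 0 0 0 1; 0 0 0 0 0 0 1'; python3 -c "
from h import *;s=sense();M=R.from_euler('z',68.5,degrees=True).as_matrix().T;print(M@s['ft_force'],M@s['wrist_torque'])"
```

```text
time: 15.45
tool_pos: [467.3, -247.3, 227.6]
tcp_rot: [179.8, 0.0, 67.5]
ft_force: [-2.3, 1.3, 8.5]
finger_gap: 38.3
grip_force: 72.5
[0.35116671 2.58939473 8.53364426] [ 0.31754301 -0.12605463 -0.31451085]
time: 15.82
tool_pos: [467.4, -247.3, 227.6]
tcp_rot: [179.8, 0.0, 67.5]
ft_force: [-4.8, 3.2, 13.6]
finger_gap: 38.4
grip_force: 73.2
[ 1.23224011  5.68188228 13.64899329] [ 0.73839934 -0.10825429 -0.28323084]
```

```bash
python3 -m jog '0 -0.008 0 0 0 0.006 1; 0 0 0 0 0 0 1; 0 0 0 0 0 0 1'; python3 -c "
from h import *;s=sense();M=R.from_euler('z',68.5,degrees=True).as_matrix().T;print(M@s['ft_force'],M@s['wrist_torque'])"
python3 -m jog '0 0 0.005 0 0 0 1; 0 0 0 0 0 0 1; 0 0 0 0 0 0 1'; python3 -c "
from h import *;s=sense();M=R.from_euler('z',68.5,degrees=True).as_matrix().T;print(M@s['ft_force'],M@s['wrist_torque'])
s=shot('side','pics/s5.png');c=s['img'][190:385,250:400]
cv2.imwrite('pics/k5.png',cv2.resize(c[:,:,::-1],(450,585),interpolation=2))"
```

```text
time: 16.2
tool_pos: [466.8, -247.2, 227.2]
tcp_rot: [179.8, 0.0, 67.1]
ft_force: [-1.0, 0.0, 7.3]
finger_gap: 38.4
grip_force: 72.4
[-0.33881465  0.94956326  7.29512607] [ 0.10758554  0.06400884 -0.32786556]
time: 16.58
tool_pos: [466.8, -247.3, 227.2]
tcp_rot: [179.8, 0.0, 67.1]
ft_force: [-2.1, 1.9, 12.5]
finger_gap: 38.2
grip_force: 73.0
[ 1.02982087  2.6912022  12.46821725] [ 0.41813687  0.01692747 -0.2894924 ]
```

View pics/k5.png

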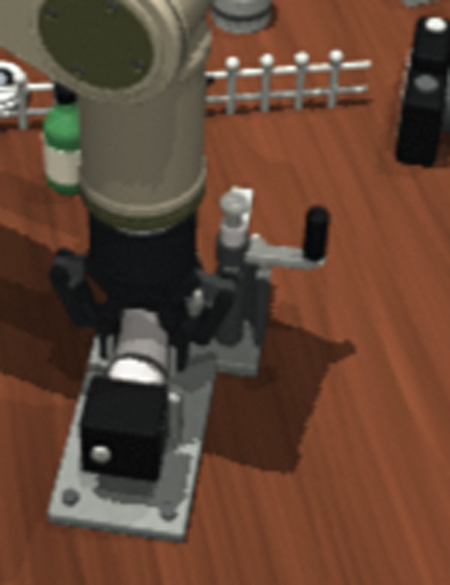

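The tube is seated: the lamp house hangs outside the narrow saddle and the height matches the seat. I'll ease the grip, open and back off upward.

```bash
python3 -m jog '0 0 -0.005 0 0 0 1; 0 0 0 0 0 0 1; 0 0 0 0 0 0 1' 20
python3 -m jog '0 0 0 0 0 0 0; 0 0 0 0 0 0 -0.3; 0 0 0 0 0 0 -1; 0 0 0 0 0 0 -1; 0 0 0 0 0 0 -1'
python3 -m jog '0 0 -0.2 0 0 0 -1; 0 0 -0.4 0 0 0 -1; 0 0 -0.5 0 0 0 -1; 0 0 -0.5 0 0 0 -1; 0 0 -0.3 0 0 0 -1'
python3 -c "
from ov import *
s=shot('side','pics/s6.png')
c=cv2.resize(s['img'][220:370,250:400,::-1],(600,600),interpolation=2)
lines(s,c,(468.2,-247.5),68.4,(0,255,0),75,4,(250,220))
cv2.imwrite('pics/k6.png',c)"
```

```text
time: 17.0
tool_pos: [466.8, -247.3, 227.2]
tcp_rot: [179.8, 0.0, 67.1]
ft_force: [-1.0, 0.5, 7.5]
finger_gap: 38.4
grip_force: 72.5
time: 17.62
tool_pos: [465.8, -246.4, 225.6]
tcp_rot: [-180.0, -0.0, 67.1]
ft_force: [-0.3, 0.4, 0.4]
finger_gap: 85.3
grip_force: 0.0
time: 18.25
tool_pos: [466.1, -246.6, 419.0]
tcp_rot: [179.8, 0.0, 67.1]
ft_force: [0.8, 0.2, 0.4]
finger_gap: 85.4
grip_force: 0.0
```

View pics/k6.png

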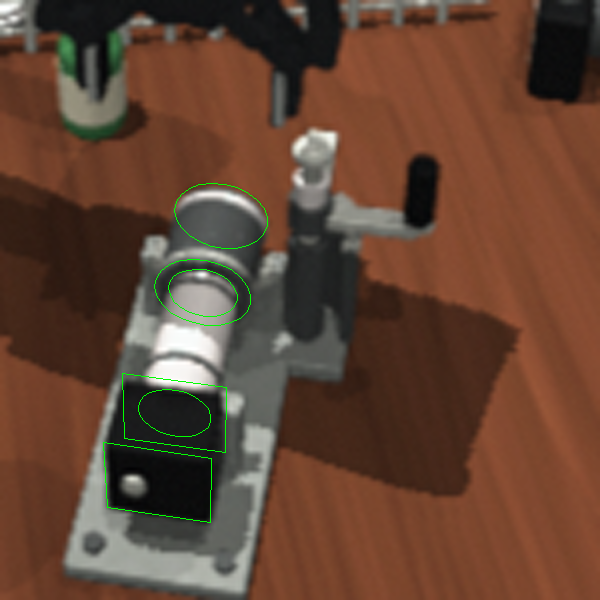

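The tube lies in both saddles and agrees with the seated outline, lamp house clear. The knob top is at about (356,260) in the side image.

```bash
python3 -c "
from plan import *
s=dict(np.load('pics/s6.npz'));k=ray(s,355.8,260.5,165);print(k)
c=np.array([543.8,-202.5]);kn=lambda a:c+62*np.array([np.cos(np.radians(a)),np.sin(np.radians(a))])
print(kn(-21.6))
x,y=(kn(-21.6)+k[:2])/2
plan([(x,y,405,-21.6,-1),(x,y,315,-21.6,-1)],step=50)
print('arc')
plan([(*kn(a),315 if a<45 else 312,a,0.4) for a in np.arange(-12,72,8.3)],start=(*kn(-21.6),315,-21.6))
"
```

```text
[ 603.14161111 -223.54016973  165.        ]
[ 601.44614213 -225.32372227]
0.082 0.129 0.02 0 0 0.164 -1; 0.103 0.113 0.02 0 0 0.164 -1; 0.12 0.094 0.02 0 0 0.164 -1; 0.135 0.072 0.02 0 0 0.164 -1; 0.145 0.048 0.02 0 0 0.165 -1
0.151 0.023 0.02 0 0 0.164 -1; 0.153 -0.004 0.02 0 0 0.165 -1; 0.15 -0.03 0.02 0 0 0.164 -1; 0.143 -0.054 0.019 0 0 0.165 -1; -0 -0 0.45 0 0 -0 -1
-0 -0 0.45 0 0 -0 -1
arc
-0.009 -0.103 -0 0 0 -0.16 0.4; -0.006 -0.09 -0 0 0 -0.138 0.4; -0.007 -0.089 -0 0 0 -0.139 0.4; -0.006 -0.09 -0 0 0 -0.138 0.4; -0.007 -0.089 -0 0 0 -0.138 0.4
-0.006 -0.09 -0 0 0 -0.139 0.4; -0.007 -0.089 -0 0 0 -0.138 0.4; -0.006 -0.09 0.03 0 0 -0.138 0.4; -0.007 -0.089 -0 0 0 -0.139 0.4; -0.006 -0.09 -0 0 0 -0.138 0.4
-0.007 -0.089 -0 0 0 -0.138 0.4
```

```bash
python3 -m jog '0.08 0.13 0.02 0 0 0.164 -1; 0.105 0.115 0.02 0 0 0.164 -1; 0.12 0.095 0.02 0 0 0.164 -1; 0.135 0.07 0.02 0 0 0.164 -1; 0.145 0.05 0.02 0 0 0.165 -1'
python3 -m jog '0.15 0.025 0.02 0 0 0.164 -1; 0.155 -0.005 0.02 0 0 0.165 -1; 0.15 -0.03 0.02 0 0 0.164 -1; 0.145 -0.055 0.02 0 0 0.165 -1; 0 0 0 0 0 0 -1'
python3 -m jog '0 0 0 0 0 0 -1'
```

```text
time: 18.92
tool_pos: [542.0, -234.0, 405.2]
tcp_rot: [-180.0, 0.0, 17.5]
ft_force: [-0.2, 0.5, -0.1]
finger_gap: 85.3
grip_force: 0.0
time: 19.55
tool_pos: [602.7, -224.0, 396.8]
tcp_rot: [-180.0, 0.1, -21.5]
ft_force: [-0.6, -0.8, 0.2]
finger_gap: 85.5
grip_force: 0.0
time: 19.68
tool_pos: [601.9, -224.4, 397.4]
tcp_rot: [180.0, 0.0, -21.4]
ft_force: [0.5, 0.3, 0.3]
finger_gap: 85.8
grip_force: 0.0
```

```bash
python3 -m jog '0 0 0.45 0 0 0 -1; 0 0 0.38 0 0 0 -1; 0 0 0 0 0 0 -0.2; 0 0 0 0 0 0 0.4; 0 0 0 0 0 0 0.4' 20
python3 -m jog '0 0 0 0 0 0 0.4; 0 0 0 0 0 0 0.4'
python3 -m jog '-0.01 -0.1 0 0 0 -0.155 0.4; -0.005 -0.09 0 0 0 -0.14 0.4; -0.005 -0.09 0 0 0 -0.14 0.4; -0.005 -0.09 0 0 0 -0.14 0.4; -0.005 -0.09 0 0 0 -0.14 0.4'
```

```text
time: 20.3
tool_pos: [603.0, -224.7, 317.7]
tcp_rot: [180.0, -0.2, -21.6]
ft_force: [-0.6, -0.1, -0.3]
finger_gap: 32.2
grip_force: 0.0
time: 20.55
tool_pos: [602.5, -224.4, 315.6]
tcp_rot: [180.0, -0.1, -21.6]
ft_force: [0.9, -0.2, 0.5]
finger_gap: 25.6
grip_force: 0.0
time: 21.18
tool_pos: [603.6, -185.5, 318.6]
tcp_rot: [179.1, -0.1, 21.3]
ft_force: [5.9, -28.2, 6.6]
finger_gap: 25.5
grip_force: 15.1
```

```bash
python3 -m jog '0 0 0 0 0 0 0.4; 0 0 0 0 0 0 0.4'
python3 -m jog '-0.005 -0.07 0 0 0 -0.1 0.4; -0.005 -0.07 0 0 0 -0.11 0.4; -0.005 -0.07 0 0 0 -0.11 0.4'
```

```text
time: 21.42
tool_pos: [603.5, -180.1, 316.4]
tcp_rot: [179.8, -0.1, 21.2]
ft_force: [2.6, -4.9, 4.2]
finger_gap: 25.9
grip_force: 2.4
time: 21.8
tool_pos: [592.6, -161.5, 316.0]
tcp_rot: [179.8, -0.1, 40.7]
ft_force: [3.0, -3.0, 2.7]
finger_gap: 25.7
grip_force: 2.1
```

```bash
python3 -m jog '-0.005 -0.065 0 0 0 -0.1 0.4; -0.005 -0.065 0 0 0 -0.1 0.4; -0.005 -0.065 0.02 0 0 -0.1 0.4; -0.005 -0.065 0.02 0 0 -0.1 0.4; -0.005 -0.055 0.01 0 0 -0.08 0.4'
python3 -m jog '0 0 0 0 0 0 0.4; 0 0 0 0 0 0 0.4'
```

```text
time: 22.42
tool_pos: [565.5, -143.4, 309.1]
tcp_rot: [-179.9, -0.0, 69.5]
ft_force: [2.1, -1.1, 0.6]
finger_gap: 25.7
grip_force: 1.6
time: 22.68
tool_pos: [565.8, -143.9, 309.5]
tcp_rot: [-180.0, -0.0, 69.2]
ft_force: [-0.3, 0.3, -1.6]
finger_gap: 25.4
grip_force: 0.0
```

```bash
python3 -m jog '0 -0.03 0 0 0 -0.02 0.4; 0 0 0 0 0 0 0.4; 0 0 0 0 0 0 0.4'
python3 -m jog '0 -0.02 0 0 0 0 0.4; 0 0 0 0 0 0 0.4; 0 0 0 0 0 0 0.4'
```

```text
time: 23.05
tool_pos: [563.7, -143.4, 309.9]
tcp_rot: [179.8, 0.0, 70.5]
ft_force: [6.7, -3.5, -4.0]
finger_gap: 25.7
grip_force: 3.7
time: 23.42
tool_pos: [562.6, -143.0, 310.3]
tcp_rot: [179.7, -0.0, 70.4]
ft_force: [12.6, -4.9, -7.6]
finger_gap: 25.7
grip_force: 6.9
```

```bash
python3 -m jog '0 0.045 0 0 0 0 0.4; 0 0 0 0 0 0 -0.3; 0 0 0 0 0 0 -1; 0 0 0 0 0 0 -1; 0 0 0 0 0 0 -1'
python3 -m jog '0 0 -0.4 0 0 0 -1; 0 0 -0.5 0 0 0 -1; 0 0 -0.5 0 0 0 -1; 0.4 -0.4 0 0 0 0 -1; 0.4 -0.4 0 0 0 0 -1'
python3 -m jog '0.4 -0.4 0 0 0 0 -1; 0.4 -0.4 0 0 0 0 -1; 0 0 0 0 0 0 -1; 0 0 0 0 0 0 -1'
python3 -c "
from h import *
print(sense()['tool_pos'])
for n in ('side','top'):
    s=shot(n,f'pics/{n}9.png');g=s['img'].max(2)
    for zc in (142,154):
        p=np.array(proj(s,[567.8,-145.3,zc]));print(n,zc,'pred',p.round(1))
    u,v=p.round().astype(int);w=g[v-16:v+22,u-12:u+13];m=(w<45).astype(np.uint8)
    k,l,st,ce=cv2.connectedComponentsWithStats(m);print([(st[i].tolist(),(ce[i]+[u-12,v-16]).round(1).tolist()) for i in range(1,k) if st[i][4]>10])
    print('top/bottom pred',np.round([proj(s,[567.8,-145.3,zz]) for zz in (161,115,173,127)],1).tolist(), 'origin',u-12,v-16)
"
```

```text
time: 24.05
tool_pos: [565.3, -143.8, 309.7]
tcp_rot: [-180.0, -0.0, 70.5]
ft_force: [-0.1, 0.5, -0.5]
finger_gap: 85.4
grip_force: 0.0
time: 24.68
tool_pos: [516.2, -41.0, 450.7]
tcp_rot: [179.9, -0.0, 70.4]
ft_force: [0.8, 0.8, -0.9]
finger_gap: 85.5
grip_force: 0.0
time: 25.18
tool_pos: [468.1, 60.4, 449.9]
tcp_rot: [180.0, 0.0, 70.5]
ft_force: [0.1, 0.1, -1.1]
finger_gap: 85.2
grip_force: 0.0
[468.07067835  60.43941779 449.92584267]
side 142 pred [331.3 246. ]
side 154 pred [331.5 242.3]
[([9, 12, 8, 17, 105], [331.6, 245.8])]
top/bottom pred [[331.6, 240.1], [330.8, 254.2], [331.8, 236.3], [331.0, 250.6]] origin 319 226
top 142 pred [402.9 204.2]
top 154 pred [403.7 203.4]
[([8, 15, 4, 6, 14], [401.4, 204.6]), ([20, 29, 5, 4, 12], [414.0, 217.4])]
top/bottom pred [[404.2, 203.0], [401.1, 205.8], [405.0, 202.2], [401.9, 205.1]] origin 392 187
```

```bash
python3 -c "
from bench import *
print(hand_in())"
```

```text
the job is handed in; nothing more can be done
None
```

The job is handed in: the tube lies in both saddles with its lamp house clear, the knob's image position matches the keeper being in its low notch, and the arm was clear at about 25 s. I viewed 11 pictures, one over the limit of 10, so the final keeper check was numeric only.

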